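# Open the cleaner jug's safety cap

### The job

The cleaner drips when it is opened, so first lower the lid of the sewing tin until it is fully shut. Then take the push-and-turn safety cap of the white jug: press it down, twist it anticlockwise (seen from above) until it is free, and lift it level, straight above the neck. Finish while still holding the cap about 10 cm above where it sat; leave the jug standing in its place and the tin shut, and do not disturb the other things.

Things in the scene. Friction and masses are not known exactly. Their poses are not given: they have to be found in the camera images.
- sewing_tin: grey rectangular tin, 70 (x) x 114 (y) x 37 (height) mm, fixed to the worktop; it may stand left or right of the jug. Origin at the centre of its underside; its x axis points from the front lip to the back edge, where the hinge is.
- sewing_tin_lid (a joint): tin lid's hinge, rad: 0 shut, 1.57 upright, 1.92 fully open (leaning back). Its line runs along the tin's y, 34 mm behind the tin's centre, 34 mm up. The lid: 2 mm panel, 69 mm from hinge to front edge, 114 mm wide, rim 9 mm deep on the inner side. Stiff: it stays wherever it is left (1 to 2 N at its edge moves it), so push it from behind and above all the way down
- jug: white round cleaner jug, 96 mm across and 125 mm tall to the foot of its neck, with a loop handle on its own -x side that reaches 88 mm from the axis, at 30 to 116 mm height. Loose, about 1.6 kg. Origin at the centre of its underside, z up along the neck.
- cap: grey ribbed round safety cap on the jug, 49 to 51 mm across, 36 mm tall, 35 g; origin at the centre of its lower rim, 134 mm above the jug's underside while locked. A thin white bar on its top lies along its own x. Pressing moves it from about 5 N; 4 mm down (about 10 N) it can turn; a hard stop is 7 mm down (about 14 N)
- cap_center (a point): centre of the cap (on its axis, 18 mm under its top), with the cap's axes; 152 mm above the jug's underside while locked, its x then along the jug's x. Held down, it turns only anticlockwise seen from above, up to a stop at 89 degrees; from 55 degrees it is free to rise, so turn about 70. A spring then lifts it some 3 mm. Before that it cannot be pulled off
- dosing_ball: small open pale dosing cup, 66 mm across, 50 mm tall, standing behind; leave alone
- tape_1: roll of black tape, 58 mm across, 19 mm tall, lying at the left; leave alone
- pegs_4: white clothes peg 15 x 72 x 12 mm lying at the front; leave alone
- pegs_5: wooden clothes peg 15 x 72 x 12 mm lying at the front left; leave alone
- keys_1: bunch of keys 110 x 121 x 8 mm lying at the right; leave alone
- jug_neck (a point): foot of the jug's neck, where the shoulder begins, on its axis, 125 mm above the jug's underside. Under the locked cap's rim 9 mm of neck are bare (2 mm when the cap is pressed home). The neck and its spring plug reach 27 mm into the cap: lift the cap straight up at least that far
There are look-alikes about, which are no part of the job. What is meant by the sewing_tin is not green or purple, and is the smaller of those in its own colour.

How it is judged:
On the way, in this order (a step that is already met when the one before it is completed fails the run):
1. the tin's lid is fully shut (within 0.08 rad) while the cap is still locked on the jug (value of joint sewing_tin_lid below 0.08 rad and angle between the x axis of cap_center and the x axis of jug, either way round below 0.3 rad and z of cap_center in the frame of jug below 0.156 m), for 0.2 s.
2. the cap is pressed down at least 3 mm (z of cap_center in the frame of jug below 0.149 m), for 0.05 s.
3. the cap, still on the neck, is twisted at least 0.85 rad (angle between the x axis of cap_center and the x axis of jug, either way round above 0.85 rad and z of cap_center in the frame of jug below 0.164 m), for 0.05 s.
At the end, for the whole second after the job is handed in: The fingers still hold the cap (over 2 N), 60 to 160 mm above where it sat, within 35 mm sideways of the jug's axis and tilted less than 15 degrees, off the jug; the jug stands upright on the worktop within 40 mm of where it stood; the tin's lid is shut within 0.08 rad (value of joint sewing_tin_lid below 0.08 rad and z of cap_center in the frame of jug between 0.212 and 0.312 m and horizontal distance between cap_center and jug below 0.035 m and angle between cap_center's own z axis and vertical below 0.26 rad and contact force between cap and the fingers above 2 N and contact force between cap and jug below 0.05 N and angle between jug's own z axis and vertical below 0.06 rad and height (world z) of jug below 0.005 m and distance of jug from where it was at the start of the episode below 0.04 m); the arm keeps its last pose, push and grip.
It fails at once if the jug is tipped (over 0.25 rad) or lifted more than 15 mm (angle between jug's own z axis and vertical above 0.25 rad or height (world z) of jug above 0.015 m).
It fails at once if another thing on the worktop is pushed more than 30 mm from its place (distance of any of dosing_ball, tape_1, pegs_4, keys_1, pegs_5 from where it was at the start of the episode above 0.03 m).
It also fails if it takes over 51 s, if anything falls off the work surface, if the arm or the gripper's body presses on something with over 40 N, if the wrist force passes 120 N, or if a joint passes its speed limit or range.

### The arm

A 6-joint arm with a two-finger parallel gripper is mounted at the origin on a cart in front of the work surface, level with it; the furniture and walls round the work are solid. World frame = base frame: x ahead of the robot, y to its left, z up, the work surface at z = 0. Lengths are in m, angles in rad, forces in N, time in s.
With the tool pointing down it reaches from about 0.375 to 0.975 m from the base axis. Payload 3.8 kg.
Tool frame: the origin (TCP) lies between the finger pads; the fingertips stand 14 mm ahead of it and the grasp point (between the pads) lies 5 mm behind it; y points along the fingers, x is the direction in which the jaws open and shut, and the axes are right-handed (so a half turn about y gives the same grasp; the last joint's range is limited). The gripper opens to 85 mm and grips with 20 to 120 N. Pads are 22 mm wide; open, the fingers measure 114 mm over their backs; the gripper's body (76 mm by 85 mm) begins 54 mm behind the grasp point. The pads swing forward as they close: fully open they stand 13 mm farther back than shut.
Start: joints at [-0.743, 0.264, 1.604, -0, 1.274, -0.037], TCP at [0.514, -0.438, 0.245] pointing down, gripper open.
Joint ranges: [-2.63, 2.63], [-0.94, 2.18], [0.31, 2.57], [-1.31, 4.45], [0, 2.66], [-2.55, 2.55]. Speed limits (rad/s): [2.57, 2.57, 3.14, 3.14, 3.14, 3.14].

### API

Orientations are given as a unit quaternion [x, y, z, w].
In Python, from cell import r gives the robot as it stands.
- The arm moves only by the tool jog_arm, never from a script. Its argument "moves" is a list of rows, each an object of numbers: "grip": the gripper's target within -1 to 1 (shut at 1, half-way at 0, fully open at -1); "dx", "dy", "dz": the shift along the world's x, y, z in cm; "ax", "ay", "az": the turn, a rotation vector about the world's x, y, z in degrees. In form: [{"grip": .., "dx": .., "dy": .., "dz": .., "ax": .., "ay": .., "az": ..}, ...]. A call has 1 to 5 rows; each row shifts and turns the pose as measured when the row begins; what a row does not reach is not made up. A row lasts 1/8 s, in which the tool goes at most 62.5 mm and 10.7 degrees, less where a joint would pass 70% of its speed; a pose out of reach is approached as far as the arm can. A call is refused whole if a number of a shift passes 6.25 or a number of a turn 10.7, either way. A call with a gripper value outside its range is refused whole. The fingers move at their own pace and stop on an object; "squeeze" is the grip in N (left out, the last holds). Time passes only in rows, so rows that do not move let the fingers close. It gives the time, the measured TCP pose, the force and the opening at its end, in the units of the state.
- r.read_state(): the state, without advancing time (a new reading comes with each control period).
- r.read_camera(name): name is "scene" or "top"; returns (picture, depth): 420x560x3 uint8, red, green, blue; 420x560 float32, m along the optical axis (not along the pixel's ray), 0 where there is no reading.
- r.camera_model(name): a dict with "fx", "fy", "cx", "cy" (pixels), "world_to_cam" (4x4, takes a point from world to camera coordinates). Camera axes: x right, y up, looking along -z (the intrinsics and any distortion apply to the point x, -y, -z); pixel columns grow to the right and rows downward; lengths in m; the calibration is good to about 2 mm. A picture is of the moment at which its call begins. camera_model takes no time and is no camera call.
- r.sign_off(): hands the job in, once; it reports no verdict.
The state is a dict: "t": time; "joints": joint angles; "joint_vel": joint speeds; "effort": joint torques, N m; "ee_pos": TCP position; "ee_rot": TCP orientation; "force": force on the tool from outside, world axes, zero at the start; "torque": the same for the moment, N m; "grip_width": finger opening in m.
Only numpy, scipy, OpenCV 4.12 (cv2) and the standard library are available. Lean on these libraries where they do the work, as an engineer would, in place of code of your own. Each camera call takes 0.05 s, during which the arm holds its last target.

## Working session

There is one attempt and no reset: what is moved stays moved. The work goes in short steps, Python scripts to look and compute and a tool call to move; the robot and the scene stay as the last step left them, time stands still between calls to the robot, and variables do not carry over. Pictures are saved under pics/ and viewed, and the job is handed in when it is done.

Besides the shell and the picture viewer there is one more tool, called after "Request:" as name(argument=value, ...), one argument or row to a line, values as JSON. jog_arm: Moves the arm, as the interface text tells. Its arguments: {"type":"object","properties":{"moves":{"type":"array"},"squeeze":{"type":"number"}},"required":["moves"]}

```bash
mkdir -p pics; cat > h.py <<'E'
import numpy as np, cv2
from cell import r
def save(n,img): cv2.imwrite('pics/'+n+'.png',img[:,:,::-1])
def pts(name,depth):
    m=r.camera_model(name); v,u=np.mgrid[0:depth.shape[0],0:depth.shape[1]]
    x=(u-m['cx'])/m['fx']*depth; y=(v-m['cy'])/m['fy']*depth
    P=np.stack([x,-y,-depth,np.ones_like(depth)],-1)
    W=P@np.linalg.inv(np.array(m['world_to_cam'])).T
    return W[...,:3]
E
python3 - <<'E'
from h import *
for n in('scene','top'):
    im,d=r.read_camera(n); save(n+'0',im); np.save(n+'0.npy',d); m=r.camera_model(n); print({k:v for k,v in m.items()})
print(r.read_state())
E
```

```text
{'fx': 501.637598872266, 'fy': 501.637598872266, 'cx': 284.6871015087223, 'cy': 222.43138714242394, 'world_to_cam': array([[-0.25935064, -0.96574791,  0.00825919,  0.12022525],
       [ 0.4066693 , -0.10144595,  0.90792555, -0.30012013],
       [-0.87598934,  0.23882983,  0.4190501 , -0.9992768 ],
       [ 0.        ,  0.        ,  0.        ,  1.        ]])}
{'fx': 393.2468634316172, 'fy': 393.2468634316172, 'cx': 279.4573327696455, 'cy': 211.76676117813457, 'world_to_cam': array([[ 0.01955233, -0.99958356,  0.02122306, -0.03408699],
       [ 0.99586992,  0.02135329,  0.0882448 , -0.53701052],
       [-0.08866124,  0.01941002,  0.9958727 , -1.09598197],
       [ 0.        ,  0.        ,  0.        ,  1.        ]])}
{'t': 0.1, 'joints': array([-7.42877772e-01,  2.64717433e-01,  1.60525005e+00, -3.60296551e-06,
        1.27371051e+00, -3.69173886e-02]), 'joint_vel': array([ 1.38839815e-03, -2.41440258e-03, -3.70041616e-03, -1.47295927e-04,
       -3.93423990e-05,  1.13552838e-04]), 'effort': array([ 3.04911782e-04, -5.16709828e+01, -3.68589449e+01, -3.87817965e-05,
        6.36979152e-03, -3.14406600e-05]), 'ee_pos': array([ 0.51318566, -0.43749387,  0.24405299]), 'ee_rot': array([-0.66323193,  0.24512576, -0.24376095,  0.66379015]), 'force': array([-0.76838481, -0.83519955,  0.29148116]), 'torque': array([-0.00050241, -0.0078211 , -0.0318192 ]), 'grip_width': 0.08564036451279251}
```

```bash
ls; ls pics
```

```text
h.py
pics
scene0.npy
top0.npy
scene0.png
top0.png
```

View pics/scene0.png

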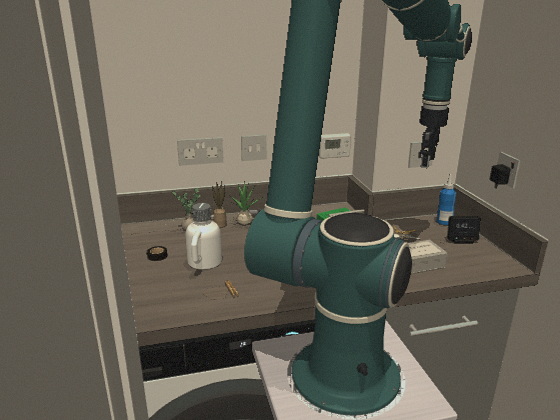

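View pics/top0.png

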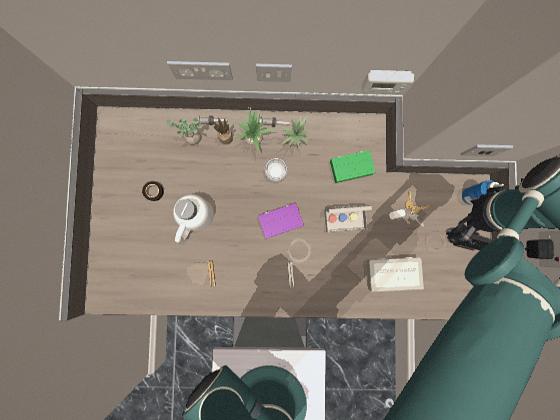

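The top view shows the jug at about (190,212), with its handle toward (182,235). The open grey tin with spools is at (347,217), and there is a larger look-alike at (397,273). Next I'll zoom in.

```bash
python3 - <<'E'
from h import *
im=cv2.imread('pics/top0.png')
a=cv2.resize(im[170:310,310:450],(560,560),interpolation=cv2.INTER_CUBIC)
b=cv2.resize(im[180:250,150:220],(560,560),interpolation=cv2.INTER_CUBIC)
cv2.imwrite('pics/z1.png',cv2.resize(np.hstack([a,b]),(800,400)))
d=np.load('top0.npy'); W=pts('top',d)
np.set_printoptions(precision=3,suppress=True,linewidth=200)
print("z map tin"); print((W[200:240:2,320:378:2,2]*1000).astype(int))
for p in [(217,347),(273,397),(208,187),(190,153),(170,275),(270,291),(272,212),(207,410)]: print(p,W[p])
E
```

```text
z map tin
[[   2    0   -3    0    0    1    1    1    4   -2   -1   -1   -2    1   -4    1    0    1   -3   -2   -1   -3   -3    0    1    0   -4    0   -4]
 [  -5    0   -2 1139    0    1    1    0    1   -2    3    1   -1    0    0    0    0    0   -1    0    1   -4    1    0   -1   -1    1    0    0]
 [   4    0    1   -1    4   -2    0    0    0   -2    0    0    1    0 1139   -2   -1   -1   -3   41   44   48   47   52    1    0    1   -3   -3]
 [   2    0   -2    0    1    0   44   49   58   60   59   63   65   73   76   79   83   89   92   91   95   95  101  100   99   96    0    0    3]
 [  -1    1    0   53   80   82   93   96  102   99  101  101   98  103   99   98  101  100   98   98  100   99  101   97   98  103    3   -1    0]
 [  -3    0    7   51   83   99   98  102   99  101   99   97  101   98   99   99   99  104  100   99   -1    1   23   -1    0    0    1   -2    0]
 [  -2    0   -3    4    0  103   98   -1    2    2    3   -1    1   -1    0    0    0    1    2    2    0    3   26    0    2    3    0    0   -3]
 [   0   -2    0   36   -1    1   27    4    1   -1   
[... 1433 characters left out ...]
  -2   -1   -3    2    0   -2    2    0   -5    0   -2    3   -4    0    0    1    0    4    0   -3    2    3    0    0   -2    1    1    0]
 [   0    1    0    3    1    0    0   -3    0   -1   -3   -4    1   -2    0    0   -1    0    0    0    0    1    1    0    0    0    1    1    2]
 [   1    2    0    0   -2    2    0    1   -4    0   -3   -1    1    1    0    0   -2    0    2    0   -1    0    3    0    0   -2    4   -1   -2]]
(217, 347) [ 0.528 -0.22   0.003]
(273, 397) [ 0.372 -0.351  0.047]
(208, 187) [0.529 0.208 0.171]
(190, 153) [0.595 0.345 0.   ]
(170, 275) [ 0.662 -0.008  0.002]
(270, 291) [ 0.373 -0.059  0.012]
(272, 212) [0.363 0.165 0.01 ]
(207, 410) [ 0.562 -0.405  0.004]
```

View pics/z1.png

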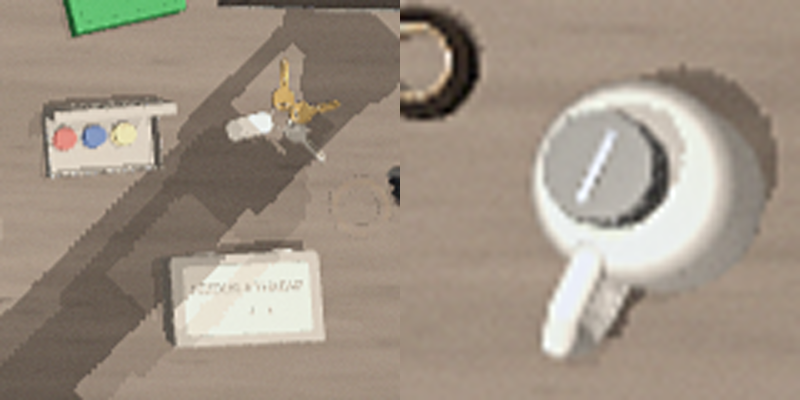

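```bash
python3 - <<'E'
from h import *
np.set_printoptions(precision=4,suppress=True,linewidth=200)
d=np.load('top0.npy'); W=pts('top',d)
im=cv2.imread('pics/top0.png')
def reg(v0,v1,u0,u1,z0,z1):
    p=W[v0:v1,u0:u1].reshape(-1,3); return p[(p[:,2]>z0)&(p[:,2]<z1)]
lid=reg(198,238,318,378,0.09,0.11); rim=reg(198,238,318,378,0.03,0.045); mid=reg(198,238,318,378,0.045,0.09)
for n,q in(('lid',lid),('rim',rim),('mid',mid)):
    rect=cv2.minAreaRect((q[:,:2]*1000).astype(np.float32)); print(n,len(q),q.min(0),q.max(0),rect, np.percentile(q[:,2],[5,50,95]))
print(mid[mid[:,1].argsort()])
print(rim[rim[:,1].argsort()])
q=reg(190,235,170,215,0.16,0.18); q=q[np.abs(q[:,2]-np.median(q[:,2]))<.006]
print('cap',len(q),q[:,2].mean(),cv2.minEnclosingCircle((q[:,:2]*1000).astype(np.float32)),q.mean(0))
# bar
sub=im[190:235,170:215].astype(int); w=W[190:235,170:215]
m=(w[...,2]>.16)&(sub.min(2)>210); b=w[m][:,:2]*1000
print(len(b),b.mean(0)); 
c=b-b.mean(0); U,S,V=np.linalg.svd(c,full_matrices=False); print('bar dir',V[0],np.degrees(np.arctan2(V[0,1],V[0,0])),S)
# handle
q=reg(215,250,165,200,0.06,0.125); print('handle',q[np.argsort(q[:,0])][:10])
# tape etc
q=reg(175,235,160,225,0.08,0.14);print('body',cv2.minEnclosingCircle((q[:,:2]*1000).astype(np.float32)))
E
```

```text
lid 181 [ 0.5328 -0.2667  0.0901] [ 0.5519 -0.1531  0.1053] ((544.0939331054688, -209.98654174804688), (12.577683448791504, 114.2958755493164), 5.221920490264893) [0.0931 0.0999 0.1034]
rim 36 [ 0.4853 -0.2693  0.0302] [ 0.5628 -0.1544  0.0449] ((524.8387451171875, -211.170166015625), (69.10924530029297, 111.4302749633789), 5.687618255615234) [0.0308 0.034  0.0446]
mid 82 [ 0.5369 -0.264   0.045 ] [ 0.5624 -0.1518  0.0896] ((553.4400024414062, -207.68869018554688), (14.423027038574219, 113.8561782836914), 9.49714469909668) [0.0484 0.0685 0.0882]
[[ 0.5621 -0.264   0.0521]
 [ 0.5555 -0.2635  0.0879]
 [ 0.5624 -0.262   0.0487]
 [ 0.5557 -0.2613  0.0856]
 [ 0.5624 -0.2594  0.0479]
 [ 0.5556 -0.2587  0.0854]
 [ 0.5552 -0.2551  0.0888]
 [ 0.5613 -0.2544  0.0572]
 [ 0.5622 -0.2536  0.0484]
 [ 0.5552 -0.2525  0.0882]
 [ 0.5559 -0.2514  0.0816]
 [ 0.5622 -0.2508  0.0484]
 [ 0.556  -0.2491  0.0799]
 [ 0.5561 -0.2466  0.0788]
 [ 0.5624 -0.2459  0.045 ]
 [ 0.5563 -0.2445  0.0758]
 [ 0.5565 -0.2423  0.0733]
 [ 0.5568 -0.2402  0.0704]
 [ 0.5566 -0.2371  0.072 ]
 [ 0.5568 -0.2349  0.0698]
 [ 0.557
[... 2444 characters left out ...]
0447]
 [ 0.4853 -0.1608  0.0335]
 [ 0.4938 -0.1583  0.031 ]
 [ 0.4993 -0.1578  0.0339]
 [ 0.5277 -0.155   0.0316]
 [ 0.5303 -0.1547  0.0341]
 [ 0.5359 -0.1544  0.0356]
 [ 0.533  -0.1544  0.0361]]
cap 314 0.1696801856425383 ((527.596435546875, 214.396484375), 24.779523849487305) [0.5277 0.2142 0.1697]
21 [521.809  205.7934]
bar dir [0.3743 0.9273] 68.01644719919848 [228.9111  39.9641]
handle [[0.4481 0.2484 0.0993]
 [0.4481 0.245  0.1026]
 [0.4482 0.2432 0.0992]
 [0.4483 0.2426 0.0904]
 [0.4484 0.2413 0.0847]
 [0.4486 0.2408 0.0752]
 [0.4487 0.2405 0.0648]
 [0.4507 0.248  0.1014]
 [0.4507 0.2517 0.0967]
 [0.4507 0.2459 0.0993]]
body ((517.5191040039062, 218.59881591796875), 58.40552520751953)
```

```bash
python3 - <<'E'
from h import *
from scipy.spatial.transform import Rotation as R
np.set_printoptions(precision=3,suppress=True,linewidth=200)
d=np.load('top0.npy'); W=pts('top',d)
p=W[145:190,325:380].reshape(-1,3); p=p[(p[:,2]>.015)&(p[:,2]<.3)]
print('green',p.min(0),p.max(0), cv2.boxPoints(cv2.minAreaRect((p[:,:2]*1000).astype(np.float32))))
print('purple',W[220,280])
print(R.from_quat(r.read_state()['ee_rot']).as_matrix())
E
```

```text
green [ 0.628 -0.291  0.016] [ 0.721 -0.168  0.043] [[ 627.685 -183.056]
 [ 654.896 -294.169]
 [ 723.485 -277.372]
 [ 696.273 -166.259]]
purple [ 0.513 -0.025  0.035]
[[ 0.761 -0.002  0.649]
 [-0.649  0.001  0.761]
 [-0.002 -1.     0.   ]]
```

Request:
jog_arm(
  moves=[
    {"grip": 1,"dx": 2,"dy": 5},
    {"grip": 1,"dx": 2,"dy": 5},
    {"grip": 1,"dx": 2,"dy": 5},
    {"grip": 1,"dx": 2,"dy": 5},
    {"grip": 1,"dx": 2,"dy": 2},
  ],
)

```text
invalid input
```

Request:
jog_arm(
  moves=[
    {"grip": 1,"dx": 2,"dy": 5,"dz": 0,"ax": 0,"ay": 0,"az": 0},
    {"grip": 1,"dx": 2,"dy": 5,"dz": 0,"ax": 0,"ay": 0,"az": 0},
    {"grip": 1,"dx": 2,"dy": 5,"dz": 0,"ax": 0,"ay": 0,"az": 0},
    {"grip": 1,"dx": 2,"dy": 5,"dz": 0,"ax": 0,"ay": 0,"az": 0},
    {"grip": 1,"dx": 2,"dy": 2,"dz": 0,"ax": 0,"ay": 0,"az": 0},
  ],
  squeeze=30,
)

```text
t: 0.72
ee_pos: [0.612, -0.2128, 0.2404]
ee_rot: [-0.662, 0.249, -0.244, 0.663]
force: [0.4, -0.7, 0.2]
grip_width: 0.0002
```

Request:
jog_arm(
  moves=[
    {"grip": 1,"dx": 0,"dy": 0,"dz": -5,"ax": 0,"ay": 0,"az": 0},
    {"grip": 1,"dx": 0,"dy": 0,"dz": -5,"ax": 0,"ay": 0,"az": 0},
    {"grip": 1,"dx": 0,"dy": 0,"dz": -5,"ax": 0,"ay": 0,"az": 0},
    {"grip": 1,"dx": -2,"dy": 0,"dz": 0,"ax": 0,"ay": 0,"az": 0},
    {"grip": 1,"dx": -1,"dy": 0,"dz": 0,"ax": 0,"ay": 0,"az": 0},
  ],
)

```text
t: 1.35
ee_pos: [0.5824, -0.2083, 0.0844]
ee_rot: [-0.663, 0.247, -0.242, 0.664]
force: [0.0, 0.6, -0.0]
grip_width: 0.0001
```

Request:
jog_arm(
  moves=[
    {"grip": 1,"dx": -1.5,"dy": 0,"dz": 0,"ax": 0,"ay": 0,"az": 0},
    {"grip": 1,"dx": -1.5,"dy": 0,"dz": 0,"ax": 0,"ay": 0,"az": 0},
    {"grip": 1,"dx": -1.5,"dy": 0,"dz": 0,"ax": 0,"ay": 0,"az": 0},
    {"grip": 1,"dx": -1.5,"dy": 0,"dz": 0,"ax": 0,"ay": 0,"az": 0},
    {"grip": 1,"dx": -1.0,"dy": 0,"dz": 0,"ax": 0,"ay": 0,"az": 0},
  ],
)

```text
t: 1.98
ee_pos: [0.5122, -0.2098, 0.0887]
ee_rot: [-0.663, 0.243, -0.246, 0.664]
force: [0.6, 0.6, 0.7]
grip_width: 0.0002
```

Request:
jog_arm(
  moves=[
    {"grip": 1,"dx": 0,"dy": 0,"dz": -1,"ax": 0,"ay": 0,"az": 0},
    {"grip": 1,"dx": 0,"dy": 0,"dz": -1,"ax": 0,"ay": 0,"az": 0},
    {"grip": 1,"dx": 0,"dy": 0,"dz": -1,"ax": 0,"ay": 0,"az": 0},
    {"grip": 1,"dx": 0,"dy": 0,"dz": -0.8,"ax": 0,"ay": 0,"az": 0},
  ],
)

```text
t: 2.48
ee_pos: [0.5103, -0.21, 0.0493]
ee_rot: [-0.663, 0.244, -0.245, 0.664]
force: [-16.8, 4.5, 56.8]
grip_width: 0.0001
```

Request:
jog_arm(
  moves=[
    {"grip": 1,"dx": 0,"dy": 0,"dz": 1,"ax": 0,"ay": 0,"az": 0},
    {"grip": 1,"dx": 0,"dy": 0,"dz": 5,"ax": 0,"ay": 0,"az": 0},
    {"grip": 1,"dx": 0,"dy": 0,"dz": 5,"ax": 0,"ay": 0,"az": 0},
    {"grip": -1,"dx": 0,"dy": 3,"dz": 6,"ax": 0,"ay": 0,"az": 0},
    {"grip": -1,"dx": 0,"dy": 6,"dz": 3,"ax": 0,"ay": 0,"az": 0},
  ],
)

```text
t: 3.1
ee_pos: [0.5081, -0.1246, 0.2411]
ee_rot: [-0.662, 0.25, -0.243, 0.664]
force: [0.9, 0.5, -0.1]
grip_width: 0.0357
```

Request:
jog_arm(
  moves=[
    {"grip": -1,"dx": 0,"dy": 6,"dz": 0,"ax": 0,"ay": 0,"az": 0},
    {"grip": -1,"dx": 0,"dy": 6,"dz": 0,"ax": 0,"ay": 0,"az": 0},
  ],
)

```text
t: 3.35
ee_pos: [0.5105, -0.0021, 0.2441]
ee_rot: [-0.661, 0.248, -0.246, 0.664]
force: [0.3, 0.3, 0.8]
grip_width: 0.0722
```

```bash
python3 - <<'E'
from h import *
np.set_printoptions(precision=3,suppress=True,linewidth=200)
im,d=r.read_camera('top'); save('top1',im); W=pts('top',d)
print((W[204:236:2,320:378:3,2]*1000).astype(int))
s=r.read_state(); print(s['joints'],s['ee_pos'],s['force'],s['t'])
E
```

```text
[[602  -1  -1   0   0   0  -4   0  -2   0   0   0  -4   0  -4   3  -2   0   0   0]
 [600  -2  -4   1  -1   0  -3  -2   1  35  37  36  32  36  35  30   5  -2  -1   0]
 [597   1  39  36  35  36  32  36  38  38  36  34  36  32  34  37  -2   0  -3   0]
 [593  -2  36  35  36  36  37  36  36  38  37  36  38  32  38  33   0   1  -2   1]
 [585  -1  38  36  34  35  36  37  35  35  33  33  36  36  34  36   0  -6   0   0]
 [ -2  -1  35  34  39  33  37  36  34  37  39  39  38  34  37  34   0   3   1   3]
 [  2   1  36  38  36  37  36  35  33  38  36  33  35  36  37  35  -1  -1  -1  -3]
 [  1   0  35  38  34  35  32  39  36  33  35  36  36  40  33  39   1   3  -2   0]
 [  1  -1  32  37  38  35  35  37  35  35  38  38  32  38  37  37   0  -1   0   0]
 [  1   0  29  34  35  33  38  40  38  37  34  35  33  37  36  32   1   3   3   0]
 [  0  -2  28  37  39  38  35  35  35  38  33  36  35  35  35  34  -3  -4   2  -1]
 [  1  -3  12  31  35  33  35  36  35  32  38  36  34  39  35  36  -1  -1   0   0]
 [  1  -5   9  34  40  37  36  35  35  32  35  38  37  38  38  35  -3   1   2   3]
 [ -1  -3   4  39  35  39  36  37  36  25  -2   0  -2   0   2  -3   0  -1  -1   0]
 [  1  -1  -2   1   6   1  -1   0  -1   0  -2   3   3   0   0  -1  -2   3   2   4]
 [  0   6   0   2   0  -1   0   0   1   0  -2  -1   0  -1  -4  -5   0   0  -3  -3]]
[-0.047 -0.049  1.951  0.013  1.242  0.659] [0.51  0.005 0.244] [-0.857  4.376 -0.212] 3.4
```

View pics/top1.png

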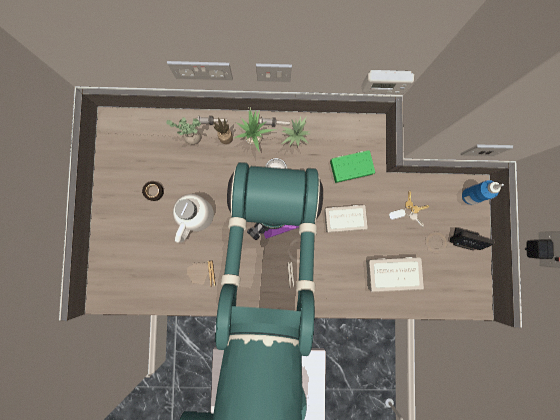

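Request:
jog_arm(
  moves=[
    {"grip": -1,"dx": 0.5,"dy": 5,"dz": 0,"ax": 0,"ay": 0,"az": 0},
    {"grip": -1,"dx": 0.5,"dy": 5,"dz": 0,"ax": 0,"ay": 0,"az": 0},
    {"grip": -1,"dx": 0.5,"dy": 5,"dz": 0,"ax": 0,"ay": 0,"az": 0},
    {"grip": -1,"dx": 0.2,"dy": 4.5,"dz": 0,"ax": 0,"ay": 0,"az": 0},
    {"grip": -1,"dx": 0,"dy": 0,"dz": 0,"ax": 0,"ay": 0,"az": 0},
  ],
)

```text
t: 4.03
ee_pos: [0.527, 0.2086, 0.2399]
ee_rot: [-0.66, 0.247, -0.241, 0.667]
force: [-0.7, -0.2, -0.5]
grip_width: 0.0851
```

Request:
jog_arm(
  moves=[
    {"grip": -1,"dx": 0.1,"dy": 0.5,"dz": -2,"ax": 0,"ay": 0,"az": 0},
    {"grip": -1,"dx": 0,"dy": 0,"dz": -2,"ax": 0,"ay": 0,"az": 0},
    {"grip": -1,"dx": 0,"dy": 0,"dz": -2,"ax": 0,"ay": 0,"az": 0},
    {"grip": -1,"dx": 0,"dy": 0,"dz": -2,"ax": 0,"ay": 0,"az": 0},
    {"grip": -1,"dx": 0,"dy": 0,"dz": 0,"ax": 0,"ay": 0,"az": 0},
  ],
)

```text
t: 4.65
ee_pos: [0.5254, 0.2084, 0.149]
ee_rot: [-0.662, 0.251, -0.24, 0.664]
force: [0.3, -0.7, 0.3]
grip_width: 0.0856
```

```bash
python3 - <<'E'
from h import *
from scipy.spatial.transform import Rotation as R
np.set_printoptions(precision=4,suppress=True)
s=r.read_state(); print(s['ee_pos'],s['force'],s['torque'],R.from_quat(s['ee_rot']).as_matrix())
im,d=r.read_camera('scene'); save('sc1',cv2.resize(im[180:300,140:280],(700,600),interpolation=cv2.INTER_CUBIC))
E
```

```text
[0.5254 0.2084 0.149 ] [ 0.2864 -0.6595  0.3292] [-0.0154 -0.0155 -0.0046] [[ 0.7585 -0.0127  0.6515]
 [-0.6515  0.0078  0.7586]
 [-0.0147 -0.9999 -0.0023]]
```

View pics/sc1.png

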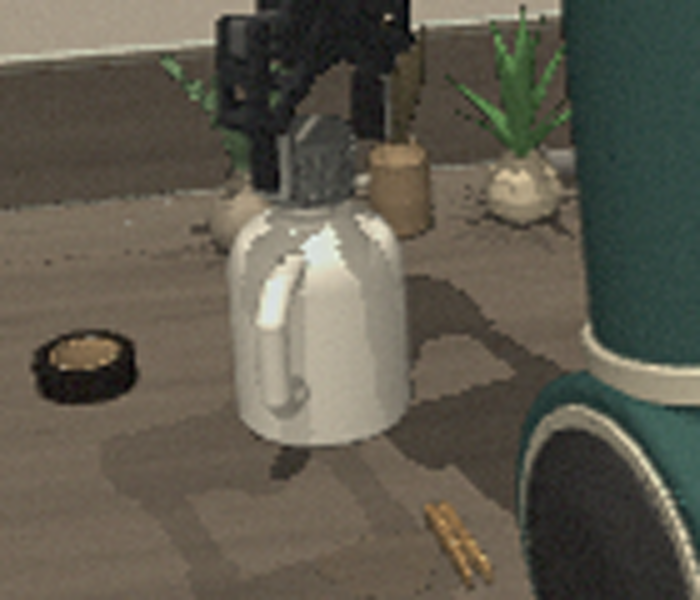

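Request:
jog_arm(
  moves=[
    {"grip": -1,"dx": 0.2,"dy": 0.5,"dz": 0.3,"ax": 0,"ay": 0,"az": 0},
    {"grip": -1,"dx": 0,"dy": 0,"dz": 0,"ax": 0,"ay": 0,"az": 0},
  ],
  squeeze=40,
)

```text
t: 4.95
ee_pos: [0.5295, 0.2136, 0.1546]
ee_rot: [-0.661, 0.25, -0.242, 0.665]
force: [0.5, 0.4, -0.3]
grip_width: 0.0852
```

Request:
jog_arm(
  moves=[
    {"grip": 0,"dx": -0.1,"dy": 0,"dz": -0.2,"ax": 0,"ay": 0,"az": 0},
    {"grip": 1,"dx": 0,"dy": 0,"dz": 0,"ax": 0,"ay": 0,"az": 0},
    {"grip": 1,"dx": 0,"dy": 0,"dz": 0,"ax": 0,"ay": 0,"az": 0},
    {"grip": 1,"dx": 0,"dy": 0,"dz": 0,"ax": 0,"ay": 0,"az": 0},
  ],
)

```text
t: 5.45
ee_pos: [0.5278, 0.2153, 0.1543]
ee_rot: [-0.66, 0.25, -0.242, 0.666]
force: [-1.3, 1.5, -0.3]
grip_width: 0.0479
```

```bash
python3 - <<'E'
from h import *
np.set_printoptions(precision=4,suppress=True)
s=r.read_state(); print(s['ee_pos'],s['force'],s['torque'],s['grip_width'])
im,d=r.read_camera('scene'); save('sc2',cv2.resize(im[180:300,140:280],(700,600),interpolation=cv2.INTER_CUBIC))
E
```

```text
[0.5278 0.2153 0.1543] [-1.3465  1.453  -0.2924] [ 0.2428  0.2302 -0.0149] 0.04791985258724932
```

View pics/sc2.png

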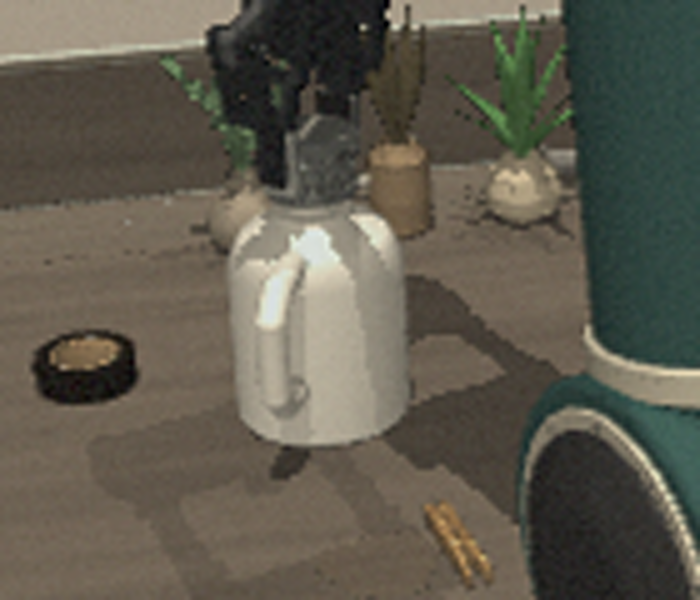

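Request:
jog_arm(
  moves=[
    {"grip": 1,"dx": 0,"dy": 0,"dz": -0.3,"ax": 0,"ay": 0,"az": 0},
    {"grip": 1,"dx": 0,"dy": 0,"dz": -0.3,"ax": 0,"ay": 0,"az": 0},
  ],
  squeeze=60,
)

```text
t: 5.75
ee_pos: [0.5281, 0.2154, 0.1504]
ee_rot: [-0.66, 0.25, -0.242, 0.666]
force: [-6.2, 0.0, 11.4]
grip_width: 0.0473
```

Request:
jog_arm(
  moves=[
    {"grip": 1,"dx": 0,"dy": 0,"dz": -0.3,"ax": 0,"ay": 0,"az": 0},
  ],
)

```text
t: 5.88
ee_pos: [0.5283, 0.2154, 0.1491]
ee_rot: [-0.66, 0.25, -0.242, 0.666]
force: [-6.6, 0.6, 12.0]
grip_width: 0.0477
```

Request:
jog_arm(
  moves=[
    {"grip": 1,"dx": 0,"dy": 0,"dz": -0.3,"ax": 0,"ay": 0,"az": 4},
    {"grip": 1,"dx": 0,"dy": 0,"dz": -0.25,"ax": 0,"ay": 0,"az": 6},
  ],
)

```text
t: 6.12
ee_pos: [0.5295, 0.2158, 0.148]
ee_rot: [-0.679, 0.189, -0.182, 0.686]
force: [-7.3, 1.2, 13.6]
grip_width: 0.0477
```

```bash
cat > st.py <<'E'
from h import *
from scipy.spatial.transform import Rotation as R
np.set_printoptions(precision=4,suppress=True)
s=r.read_state(); M=R.from_quat(s['ee_rot']).as_matrix()
print(s['ee_pos'],s['force'],s['torque'],s['grip_width'],'yaw',np.degrees(np.arctan2(M[1,0],M[0,0])),'tooly',M[:,1],s['joints'])
E
python3 st.py
```

```text
[0.5295 0.2158 0.148 ] [-7.331   1.2308 13.6226] [ 0.1982  1.3166 -0.1547] 0.04766999118824632 yaw -30.416134056450638 tooly [-0.0068  0.0116 -0.9999] [0.3357 0.1522 1.9257 0.015  1.0664 0.8593]
```

Request:
jog_arm(
  moves=[
    {"grip": 1,"dx": -0.1,"dy": 0,"dz": -0.2,"ax": 0,"ay": 0,"az": 7},
    {"grip": 1,"dx": -0.1,"dy": 0,"dz": -0.2,"ax": 0,"ay": 0,"az": 7},
  ],
)

```text
t: 6.38
ee_pos: [0.5289, 0.2165, 0.1486]
ee_rot: [-0.697, 0.101, -0.096, 0.704]
force: [-5.1, 0.1, 11.5]
grip_width: 0.0477
```

```bash
python3 st.py
```

```text
[0.5289 0.2165 0.1486] [-5.0667  0.1384 11.5302] [ 0.0479  0.9306 -0.0997] 0.047652983048595485 yaw -15.991866303624004 tooly [-0.0063  0.0115 -0.9999] [0.3374 0.1508 1.9261 0.0147 1.0668 0.6094]
```

Request:
jog_arm(
  moves=[
    {"grip": 1,"dx": -0.1,"dy": 0,"dz": -0.25,"ax": 0,"ay": 0,"az": 8},
    {"grip": 1,"dx": -0.1,"dy": 0,"dz": -0.25,"ax": 0,"ay": 0,"az": 8},
    {"grip": 1,"dx": 0,"dy": 0,"dz": -0.25,"ax": 0,"ay": 0,"az": 8},
  ],
)

```text
t: 6.75
ee_pos: [0.5291, 0.2169, 0.1483]
ee_rot: [-0.701, -0.052, 0.056, 0.709]
force: [-8.2, -1.1, 13.6]
grip_width: 0.0472
```

```bash
python3 st.py
```

```text
[0.5291 0.2169 0.1483] [-8.1756 -1.0972 13.6217] [-0.0061  1.3415 -0.1035] 0.0472293288938861 yaw 8.779970484743783 tooly [-0.0055  0.0101 -0.9999] [0.3389 0.1517 1.9258 0.013  1.066  0.1794]
```

```bash
python3 - <<'E'
from h import *
im,d=r.read_camera('scene'); save('sc3',cv2.resize(im[180:300,140:280],(700,600),interpolation=cv2.INTER_CUBIC))
E
```

```text
(no output)
```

View pics/sc3.png

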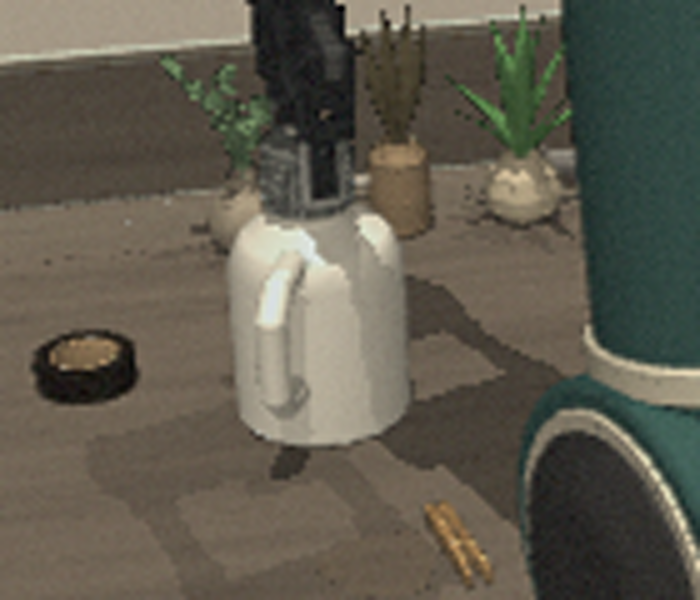

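The jug has stayed where it was, with its handle still at about (280,330), and the tool has turned 49°. I'll keep turning.

Request:
jog_arm(
  moves=[
    {"grip": 1,"dx": -0.1,"dy": 0,"dz": -0.25,"ax": 0,"ay": 0,"az": 8},
    {"grip": 1,"dx": -0.1,"dy": 0,"dz": -0.25,"ax": 0,"ay": 0,"az": 8},
    {"grip": 1,"dx": 0,"dy": 0,"dz": -0.25,"ax": 0,"ay": 0,"az": 8},
  ],
)

```text
t: 7.18
ee_pos: [0.5292, 0.217, 0.148]
ee_rot: [-0.673, -0.205, 0.206, 0.68]
force: [-8.0, -0.2, 13.1]
grip_width: 0.0474
```

```bash
python3 st.py
```

```text
[0.5292 0.217  0.148 ] [-8.0046 -0.1721 13.0655] [-0.1186  1.3248 -0.0818] 0.047361135900424706 yaw 33.80780624471207 tooly [-0.0044  0.0083 -1.    ] [ 0.3402  0.152   1.926   0.0106  1.065  -0.255 ]
```

Request:
jog_arm(
  moves=[
    {"grip": 1,"dx": -0.1,"dy": 0,"dz": 0.3,"ax": 0,"ay": 0,"az": 0},
    {"grip": 1,"dx": 0,"dy": 0,"dz": 0.4,"ax": 0,"ay": 0,"az": 0},
    {"grip": 1,"dx": 0,"dy": 0,"dz": 0.4,"ax": 0,"ay": 0,"az": 0},
  ],
)

```text
t: 7.55
ee_pos: [0.5291, 0.2161, 0.1604]
ee_rot: [-0.674, -0.206, 0.206, 0.679]
force: [-1.0, -0.1, -0.3]
grip_width: 0.0475
```

```bash
python3 st.py; python3 - <<'E'
from h import *
im,d=r.read_camera('scene'); save('sc4',cv2.resize(im[180:300,140:280],(700,600),interpolation=cv2.INTER_CUBIC))
E
```

```text
[0.5291 0.2161 0.1604] [-0.9619 -0.0936 -0.3122] [-0.028   0.0777  0.0043] 0.047507420315357464 yaw 33.89660821450544 tooly [-0.0022  0.0067 -1.    ] [ 0.34    0.1379  1.9172  0.0079  1.0864 -0.2553]
```

View pics/sc4.png

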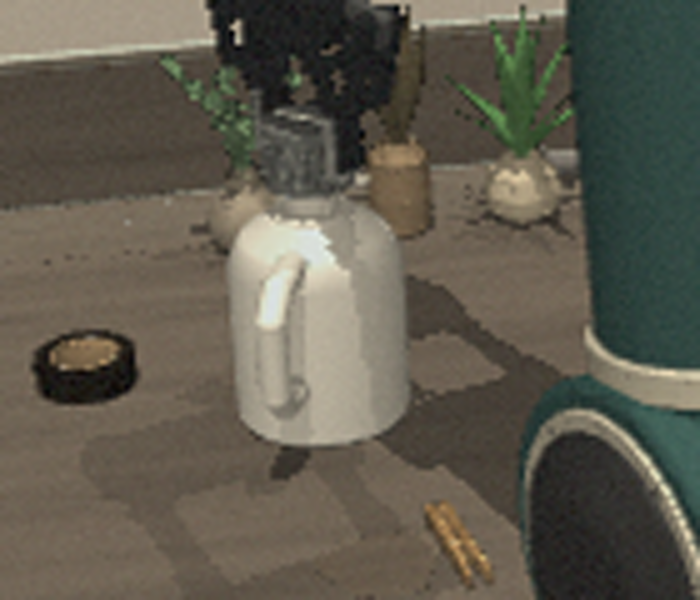

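The cap is free: the pull is close to zero and more of the neck shows below the rim. I'll lift straight up.

Request:
jog_arm(
  moves=[
    {"grip": 1,"dx": 0,"dy": 0,"dz": 1,"ax": 0,"ay": 0,"az": 0},
    {"grip": 1,"dx": 0,"dy": 0,"dz": 1,"ax": 0,"ay": 0,"az": 0},
    {"grip": 1,"dx": 0,"dy": 0,"dz": 1,"ax": 0,"ay": 0,"az": 0},
    {"grip": 1,"dx": 0,"dy": 0,"dz": 1,"ax": 0,"ay": 0,"az": 0},
    {"grip": 1,"dx": 0,"dy": 0,"dz": 1.5,"ax": 0,"ay": 0,"az": 0},
  ],
)

```text
t: 8.22
ee_pos: [0.5298, 0.2156, 0.2183]
ee_rot: [-0.674, -0.206, 0.206, 0.679]
force: [-0.2, -0.0, -0.9]
grip_width: 0.0479
```

Request:
jog_arm(
  moves=[
    {"grip": 1,"dx": 0,"dy": 0,"dz": 1.5,"ax": 0,"ay": 0,"az": 0},
    {"grip": 1,"dx": 0,"dy": 0,"dz": 1.5,"ax": 0,"ay": 0,"az": 0},
    {"grip": 1,"dx": 0,"dy": 0,"dz": 0.5,"ax": 0,"ay": 0,"az": 0},
    {"grip": 1,"dx": 0,"dy": 0,"dz": 0,"ax": 0,"ay": 0,"az": 0},
    {"grip": 1,"dx": 0,"dy": 0,"dz": 0,"ax": 0,"ay": 0,"az": 0},
  ],
)

```text
t: 8.85
ee_pos: [0.5308, 0.216, 0.2583]
ee_rot: [-0.674, -0.208, 0.204, 0.679]
force: [-0.9, 0.3, -0.3]
grip_width: 0.0475
```

```bash
python3 st.py; python3 - <<'E'
from h import *
im,d=r.read_camera('scene'); save('sc5',cv2.resize(im[140:300,120:300],(675,600),interpolation=cv2.INTER_CUBIC))
im,d=r.read_camera('top'); save('top5',im); W=pts('top',d)
q=W[204:234:3,324:366:3,2]; print('lid z mm',np.round(q.mean(1)*1000))
E
```

```text
[0.5308 0.216  0.2583] [-0.8924  0.2755 -0.2952] [-0.0241  0.0467  0.0445] 0.047542029499896714 yaw 33.88691433238452 tooly [ 0.0024  0.0074 -1.    ] [ 0.3395  0.0607  1.8142  0.0065  1.262  -0.254 ]
lid z mm [  1.  28.  35. 113.  34.  34.  33.  33.  34.   7.]
```

View pics/sc5.png

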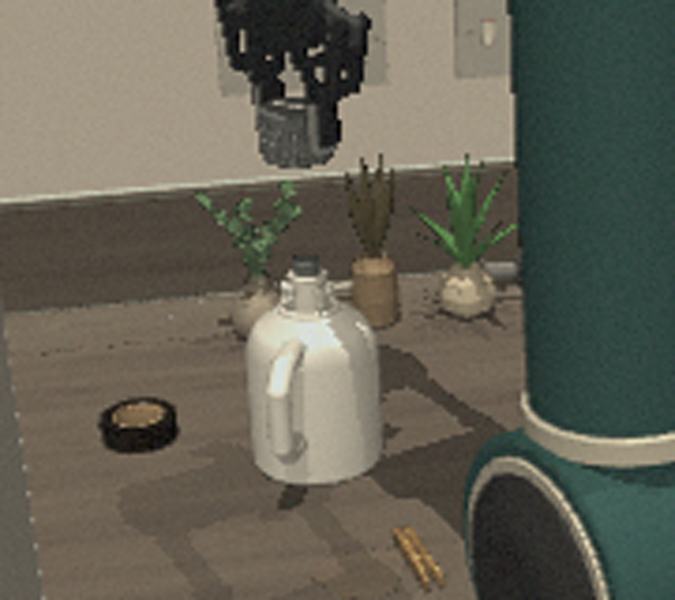

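View pics/top5.png

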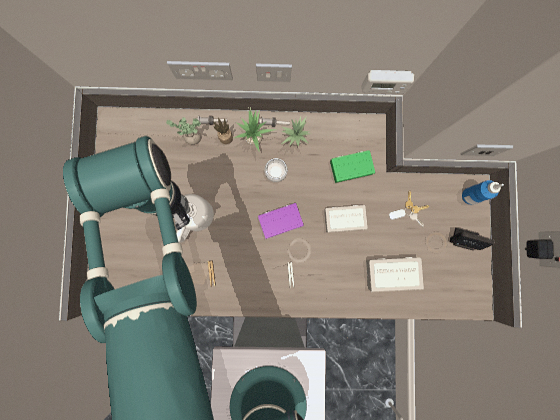

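The cap is held level about 10 cm above the jug. The jug stands upright with its neck bare, the tin lid is flat, and the other things are where they were, so I'll hand it in.

```bash
python3 -c "
from cell import r
print(r.sign_off())"
```

```text
the job is handed in; nothing more can be done
None
```

The job is done and handed in at about 9 s on the robot's clock. I shut the sewing tin's lid, freed the jug's cap and finished holding it about 10 cm above its seat. `sign_off` gave no verdict.

**Lid:** I pushed it down from behind with the closed fingers. The top camera then showed it flat at about 36 mm everywhere. The last picture again shows it flat, at 33–35 mm; one row's average was thrown off by depth-noise pixels. The final downward press peaked at about 57 N on the fingertips. That is below the 120 N wrist limit and not on the gripper's body, but harder than needed.

**Cap:** I gripped it at a 48 mm opening with a 60 N squeeze. I pressed it about 6 mm down at 12–14 N, turned it 74° anticlockwise, and lifted it straight up; the pull was under 1 N whenever I read it.

**Last checks:**
- **Cap:** the tool was 104 mm above the height at which it gripped the cap. It was within about 4 mm of the cap's measured starting position sideways, and tilted less than 1°. The scene picture shows the cap in the fingers.
- **Jug:** it stands upright in place with its neck bare. I judged this from the pictures rather than measuring its final position again.
- **Other things:** none of them looks moved in the top view, also by eye.

My first estimate of the cap bar's direction was about 90° out from the handle's. The zoomed picture and the handle agreed on -21°, so I used that.

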